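# Sweep the red bottle caps through the gate of the counting tray

### The arm

A 7-joint arm with a two-finger parallel gripper is mounted at the origin on the work surface. World frame = base frame: x ahead of the robot, y to its left, z up, the work surface at z = 0. Lengths are in mm, angles in rad, forces in N, time in s.
With the tool pointing down it reaches from about 350 to 900 mm from the base axis. Payload 8.1 kg.
Tool frame: the origin (TCP) lies at the very end of the fingers, on their centre line; the grasp point (between the pads) lies behind it (env.grip_depth is the z of the grasp point in the tool frame, in mm); z points along the fingers, y is the direction in which the jaws open and shut (so a half turn about z gives the same grasp; the last joint's range is limited). The gripper opens to 92 mm and grips with 3 to 60 N. Pads are 19 mm wide; open, the fingers measure 130 mm over their backs; the gripper's body (75 mm by 190 mm) begins 47 mm behind the grasp point.
Start: joints at [-1.399, 0.434, 0.025, 1.573, -0.012, 1.134, -0.075], TCP at [169.624, 601.556, 226.742] pointing down, gripper open.
Joint ranges: [-2.62, 2.62], [-0.44, 2.09], [-1.27, 1.32], [0.08, 2.57], [-1.32, 4.46], [0.12, 2], [-2.74, 2.74]. Speed limits (rad/s): [2.22, 2.22, 3.01, 3.01, 3.14, 3.14, 3.14].

### API

Orientations are given as [roll, pitch, yaw] about the fixed x, y, z axes, in that order (R = Rz(yaw) Ry(pitch) Rx(roll)).
In Python, from workcell import env gives the robot as it stands. The module is installed in compiled form; this text tells all that it offers.
- The arm moves only by the tool step_arm, never from a script. Its argument "increments" is a list of rows, each an object with "fingers": the opening, from 0 (shut) to 1 (fully open); "dp": the shift along the tool's x, y, z in units of 0.025 m (1.0 is 0.025 m), a list of three; "yaw": the turn about the tool's z in units of 2 pi rad (1.0 is 2 pi rad). A call has 1 to 12 rows; each row shifts and turns the commanded pose from where the row before left it, along the tool's axes as they then stand; what a row does not reach is not made up. A row lasts 1/10 s, in which the tool goes at most 50 mm and 8.59 degrees, less where a joint would pass 70% of its speed; a pose out of reach is approached as far as the arm can. A call with a number of a shift or a turn outside -1 to 1 is refused whole. A call with a gripper value outside its range is refused whole. The fingers move at their own pace and stop on an object; "newtons" is the grip in N (left out, the last holds). Time passes only in rows, so rows that do not move let the fingers close. It gives the time, the measured TCP pose, the force and the opening at its end, in the units of the state.
- env.sense(): the state, without advancing time (a new reading comes with each control period).
- env.camera(name): name is "scene" or "top" or "wrist"; returns a dict with "img" (480x640x3 uint8, red, green, blue), "vfov" (degrees; the focal length in pixels is half the picture's height over the tangent of half this angle, whatever the lens; pixels are square), "cx", "cy" (the principal point, pixels), "R" (3x3) and "t" (3): a world point X has camera coordinates R X + t; the wrist camera has in their place "tool_from_camera" (4x4, takes a point from camera to tool coordinates, whose origin is the TCP and whose axes are the flange's). Camera axes: x right, y down, z forward; pixel columns grow to the right and rows downward; lengths in mm; the calibration is good to about 2 mm. The wrist camera is an equidistant fisheye: a pixel r from the principal point sees the ray r / f radians off the axis. A picture is of the moment at which its call begins: read the wrist's pose just before it. There is no depth.
- env.sign_off(): hands the job in, once; it reports no verdict.
Trained networks look in the newest picture that a camera, given by its name, has taken for a name from the list of things; names that differ only in an ending like _2 or _b are one class to them, and where a whole thing is asked for, a point or a joint stands for the part that bears it (a point fixed in the world has none). Each returns a list of dicts, best first, with "conf" (0 to 1); they miss things now and then, are a little off and sometimes report something else, mostly with a low value. They report only what shows in the picture. A call takes as long as a camera call. They do not tell look-alikes from the thing itself.
- env.look_for(label, camera): "box" ([left, top, right, bottom] in pixels, round what is visible of it).
- env.tip_of(label, camera): "pixel" ([column, row] in pixels: a listed point, or the origin of a listed thing).
The state is a dict: "time": time; "qpos": joint angles; "joint_velocities": joint speeds; "tau": joint torques, N m; "tcp_pos": TCP position; "eef_rot": TCP orientation; "force": force on the tool from outside, world axes, zero at the start; "wrist_torque": the same for the moment, N m; "grip_width": finger opening in mm.
Only numpy, scipy, OpenCV 4.12 (cv2) and the standard library are available. Lean on these libraries where they do the work, as an engineer would, in place of code of your own. Each camera call takes 0.05 s, during which the arm holds its last target. There are 200 camera calls.

### The job

Count the three red caps out of the counting tray: with the tips of the fingers, sweep them across the tray floor and out through the narrow gate one at a time, letting each drop into the metal trough before the next enters the gateway. Only push them, gently: do not pinch, pick up or lift any cap. Leave the two black caps in the tray, and do not disturb the amber dropper bottle, the red-capped reagent bottle or the beaker standing around it.

Things in the scene. Friction and masses are not known exactly. Their poses are not given: they have to be found in the camera images.
- tray: fixed pale grey counting tray. Origin: on the table under its centre; z up, y towards the gate, x to the right when one looks along y. Flat floor 85 mm above the table, inside x -140 to 140 and y -150 to 130 mm; rim 16 mm high, 4 mm thick. Two straight rails, as high and thick, run from (x +-140, y 20) to (x +-26, y 121) mm as a funnel to the gate
- gate (a point): lip of the gate at floor level, (0, 130, 85) mm in the tray's frame, same axes. The gate is a passage 46 mm wide (x -23 to 23 mm) and 10 mm long (y 120 to 130 mm in the tray's frame) between two darker cheeks 16 mm high; at this lip the floor ends in a sheer drop into the trough
- trough (a point): a point on the trough's flat inner floor, (0, 195, 10) mm in the tray's frame. The trough is an open steel box below the gate, 153 mm long (along x), y 130 to 222 mm; from under the lip a steep apron slopes down to its floor, which is flat from y 168 mm and lies 75 mm below the tray floor; the backstop on its far side rises 22 mm above the tray floor
- red1_mid (a point): centre of a red plastic bottle screw cap lying flat, top up: a ribbed disc 34 mm across and 14 mm high, 10 to 17 g; the point is on its axis, 7 mm above its underside; it must go into the trough
- red2_mid (a point): centre of a red plastic bottle screw cap lying flat, top up: a ribbed disc 34 mm across and 14 mm high, 10 to 17 g; the point is on its axis, 7 mm above its underside; it must go into the trough
- red3_mid (a point): centre of a red plastic bottle screw cap lying flat, top up: a ribbed disc 34 mm across and 14 mm high, 10 to 17 g; the point is on its axis, 7 mm above its underside; it must go into the trough
- black1_mid (a point): centre of a black plastic bottle screw cap lying flat, top up: a ribbed disc 34 mm across and 14 mm high, 10 to 17 g; the point is on its axis, 7 mm above its underside; it must stay in the tray
- black2_mid (a point): centre of a black plastic bottle screw cap lying flat, top up: a ribbed disc 34 mm across and 14 mm high, 10 to 17 g; the point is on its axis, 7 mm above its underside; it must stay in the tray
- dropper_bottle: loose amber glass dropper bottle, 44 mm across and 103 mm high with black cap and rubber bulb; origin at the centre of its underside, z up; to be left alone
- reagent_bottle: loose clear glass reagent bottle with a red cap on its neck, 54 mm across and 98 mm high; origin at the centre of its underside, z up; to be left alone
- beaker: loose small glass beaker, 50 mm across and 65 mm high; origin at the centre of its underside, z up; to be left alone
Not all that is in view belongs to the job. Leave any pink or white look-alike of the part that bears red3_mid alone.

How it is judged:
By the outcome, as a careful person would: the job done as asked, in the order asked, and still so for the second after the job is handed in, with the robot touching nothing.
It also fails if it takes over 72 s, if anything falls off the work surface, if the arm or the gripper's body presses on something with over 40 N, if the wrist force passes 120 N, or if a joint passes its speed limit or range.

## Working session

There is one attempt and no reset: what is moved stays moved. The work goes in short steps, Python scripts to look and compute and a tool call to move; the robot and the scene stay as the last step left them, time stands still between calls to the robot, and variables do not carry over. Pictures are saved under pics/ and viewed, about 8 in all and at most 12, crops included, and the job is handed in when it is done.

Besides the shell and the picture viewer there is one more tool, called after ">>>" in YAML: its name, and indented under it one key for each argument. step_arm: Moves the arm, as the interface text tells. Its arguments: {"type":"object","properties":{"increments":{"type":"array"},"newtons":{"type":"number"}},"required":["increments"]}

```bash
mkdir -p pics; python3 - <<'E'
from workcell import env
import cv2,numpy as np
s=env.sense();print(s)
for c in("top","scene"):
    d=env.camera(c);cv2.imwrite(f"pics/{c}0.png",d["img"][:,:,::-1])
    print(c,d["vfov"],d["cx"],d["cy"],np.round(d["R"],4).tolist(),np.round(d["t"],1))
    for l in["tray","gate","trough","red1_mid","black1_mid","dropper_bottle","reagent_bottle","beaker"]:
        print(l,[(np.round(q["pixel"]).tolist(),round(q["conf"],2)) for q in env.tip_of(l,c)])
E
```

```text
{'time': 0.0, 'qpos': array([-1.39859933,  0.4352272 ,  0.02497702,  1.57408561, -0.01159014,
        1.13399893, -0.07508893]), 'joint_velocities': array([-1.47405578e-03,  1.60121708e-03, -2.82521954e-04,  1.69866562e-06,
        3.64477260e-04,  6.27094636e-04,  8.71335908e-04]), 'tau': array([ 1.70365252e-04, -6.67864609e+01,  9.84794386e-01, -3.14452565e+01,
       -6.07695244e-02,  4.29816486e-02,  1.53826068e-04]), 'tcp_pos': array([169.51754387, 601.04551781, 225.9468495 ]), 'eef_rot': array([-3.14002593e+00,  1.53600535e-04,  2.86673766e+00]), 'force': array([ 0.77994663, -0.33022223,  0.03924135]), 'wrist_torque': array([-0.01509735, -0.02904456, -0.01268709]), 'grip_width': 91.84193843369582}
top 57.07950665066085 318.8582262456258 232.72810546308457 [[-0.0217, -0.9993, -0.0316], [-0.9984, 0.0233, -0.0514], [0.0521, 0.0305, -0.9982]] [ 19.3 523.8 742.2]
tray [([319.0, 226.0], 0.81)]
gate [([233.0, 200.0], 0.69)]
trough [([208.0, 199.0], 0.67)]
red1_mid [([347.0, 273.0], 0.87)]
black1_mid [([364.0, 195.0], 0.71)]
dropper_bottle [([425.0, 298.0], 0.92)]
reagent_bottle [([212.0, 120.0], 0.9)]
beaker [([348.0, 117.0], 0.65)]
scene 55.510221417247145 319.3358653708101 239.84421616164022 [[0.6928, 0.7209, -0.0169], [0.5709, -0.5627, -0.5978], [-0.4405, 0.4046, -0.8015]] [-381.8 -253.8 1190.3]
tray [([318.0, 262.0], 0.6), ([298.0, 210.0], 0.56), ([343.0, 267.0], 0.43), ([214.0, 281.0], 0.3)]
gate [([374.0, 211.0], 0.61)]
trough [([396.0, 227.0], 0.64)]
red1_mid [([270.0, 228.0], 0.69), ([341.0, 269.0], 0.55)]
black1_mid [([300.0, 271.0], 0.83)]
dropper_bottle [([215.0, 281.0], 0.77), ([271.0, 228.0], 0.41)]
reagent_bottle [([448.0, 265.0], 0.94)]
beaker [([367.0, 339.0], 0.61)]
```

View pics/top0.png

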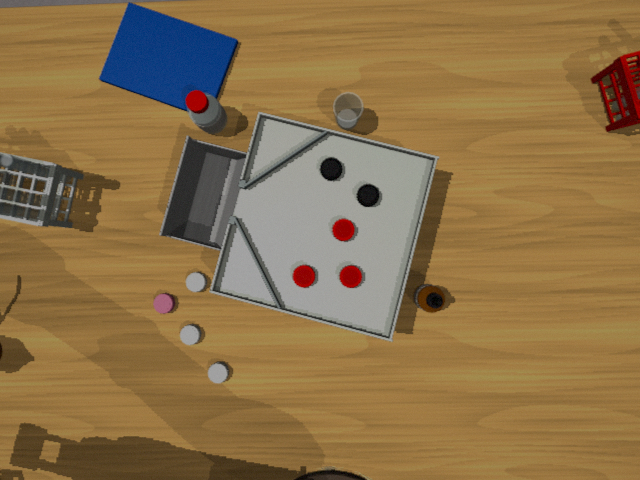

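View pics/scene0.png

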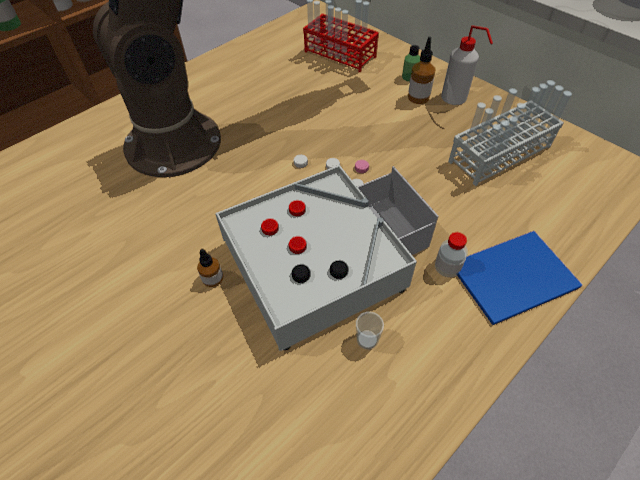

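The top view shows the tray with its gate on the left. The reds are at (344,230), (304,276) and (351,276), and the blacks at (331,169) and (368,195). The pink and white look-alikes lie outside the tray at about (163,303), (195,282), (190,335) and (218,373). The scene view agrees. Next I fit the tray pose and the cap positions.

```bash
cat > h.py <<'E'
from workcell import env
import cv2,numpy as np
from scipy.optimize import least_squares
def K(d):
    f=240/np.tan(np.radians(d["vfov"])/2);return np.array([[f,0,d["cx"]],[0,f,d["cy"]],[0,0,1]])
def proj(d,X):
    p=(K(d)@(np.asarray(d["R"])@np.asarray(X,float).T+np.asarray(d["t"])[:,None]));return (p[:2]/p[2]).T
def unproj(d,px,z):
    R=np.asarray(d["R"]);c=-R.T@d["t"];r=R.T@np.linalg.solve(K(d),[px[0],px[1],1]);return c+r*(z-c[2])/r[2]
def blobs(img,kind,zone=None):
    h=cv2.cvtColor(img,cv2.COLOR_RGB2HSV);H,S,V=h[...,0].astype(int),h[...,1],h[...,2]
    m=((H<6)|(H>174))&(S>200)&(V>90) if kind=="red" else V<45
    m=m.astype(np.uint8)
    if zone is not None: m&=zone
    n,l,st,ce=cv2.connectedComponentsWithStats(m)
    return [(ce[i],st[i,4]) for i in range(1,n) if st[i,4]>60]
E
cat > a.py <<'E'
from h import *
d=env.camera("top");img=d["img"]
px=np.array([[260,114],[437,157],[391,339],[212,292]],float)
# refine corners via pale mask hull edges
loc=np.array([[144,134],[144,-154],[-144,-154],[-144,134]],float)
def W(p,L,z):
    c,s=np.cos(p[2]),np.sin(p[2]);L=np.asarray(L,float).reshape(-1,2)
    return np.c_[p[0]+c*L[:,0]-s*L[:,1],p[1]+s*L[:,0]+c*L[:,1],np.full(len(L),z)]
w=np.array([unproj(d,q,101)[:2] for q in px]);print("sides",np.linalg.norm(w-np.roll(w,1,0),axis=1))
best=None
for k in range(2):
  for t0 in np.arange(0,6.28,1.57):
    L=loc if k==0 else loc[::-1]
    r=least_squares(lambda p:(proj(d,W(p,L,101))-px).ravel(),[*w.mean(0),t0],x_scale=[10,10,.1])
    if best is None or r.cost<best.cost-1e-6:best=r;bL=L
p=best.x;print("pose",p,best.cost,best.fun.round(1));np.save("pose.npy",p)
def toT(X):
    c,s=np.cos(p[2]),np.sin(p[2]);v=X[:2]-p[:2];return np.array([c*v[0]+s*v[1],-s*v[0]+c*v[1]])
zone=np.zeros((480,640),np.uint8)
cv2.fillPoly(zone,[proj(d,W(p,[[138,128],[138,-148],[-138,-148],[-138,128]],85)).astype(np.int32)],1)
for k in("red","black"):
    for c,a in blobs(img,k,zone):
        X=unproj(d,c,97);print(k,c.round(1),a,"world",X.round(1),"tray",toT(X).round(1))
print("gate",W(p,[0,130],85),proj(d,W(p,[0,130],85)))
o=img[:,:,::-1].copy()
for L,z in(([[23,130],[-23,130],[23,120],[-23,120]],85),([[140,20],[26,121],[-26,121],[-140,20]],101),(loc,101)):
    for q in proj(d,W(p,L,z)):cv2.circle(o,tuple(int(v) for v in q.round()),1,(0,255,0),-1)
cv2.imwrite("pics/ov.png",cv2.resize(o[90:350,150:450],None,fx=2.3,fy=2.3,interpolation=cv2.INTER_NEAREST))
E
python3 a.py
```

```text
sides [282.41966047 278.6507996  282.4722812  278.21240595]
pose [ 5.34728969e+02  5.89362160e+00 -2.74711579e-01] 26.878780881221108 [-2.7 -2.9  3.  -0.9  2.8  2.9 -3.4  0.6]
red [343.1 229.5] 355 world [523.8 -32.1  97. ] tray [ -0.2 -39.5]
red [303.7 275.8] 363 world [454.8  29.3  97. ] tray [-83.3   0.8]
red [350.3 276.1] 362 world [452.9 -41.3  97. ] tray [-66.  -67.6]
black [331.  168.7] 375 world [617.7 -15.8  97. ] tray [85.8  1.6]
black [367.8 195.2] 376 world [575.3 -71.   97. ] tray [ 59.9 -63. ]
gate [[569.99398339 131.01907368  85.        ]] [[237.92254369 202.95380053]]
```

View pics/ov.png

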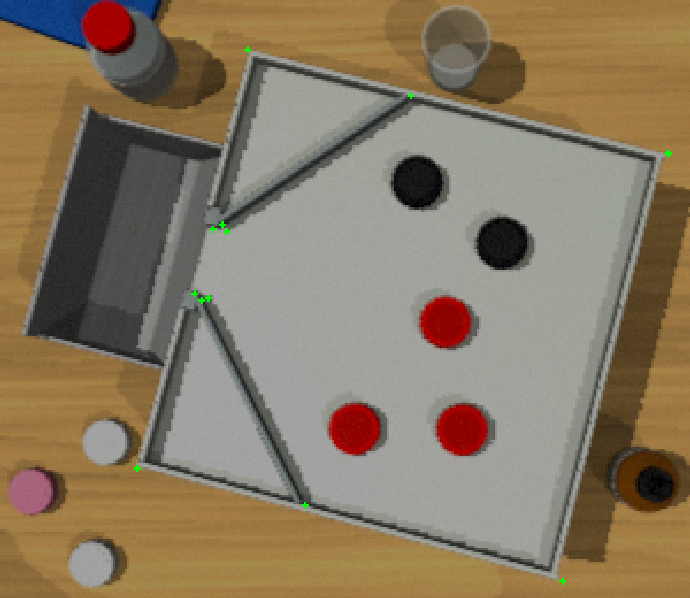

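The overlay fits: rails, gate and corners are within about 2 px. All three reds in the tray are saturated red, while the look-alikes outside are pink or white, so the choice is clear. Plan: keep the fingers about 8 mm apart as a cradle too narrow to pinch a cap, with tool x along tray +y. I start with the centre red cap, at tray (0,-40).

>>> step_arm:
  increments:
    - {"fingers":0.087,"dp":[-0.93,-1,0],"yaw":0}
    - {"fingers":0.087,"dp":[-0.93,-1,0],"yaw":0}
    - {"fingers":0.087,"dp":[-0.93,-1,0],"yaw":0}
    - {"fingers":0.087,"dp":[-0.93,-1,0],"yaw":0}
    - {"fingers":0.087,"dp":[-0.93,-1,0],"yaw":0}
    - {"fingers":0.087,"dp":[-0.93,-1,0],"yaw":0}
    - {"fingers":0.087,"dp":[-0.93,-1,0],"yaw":0}
    - {"fingers":0.087,"dp":[-0.93,-1,0],"yaw":0}
    - {"fingers":0.087,"dp":[-0.93,-1,0],"yaw":0}
    - {"fingers":0.087,"dp":[-0.93,-1,0],"yaw":0}
    - {"fingers":0.087,"dp":[-0.93,-1,0],"yaw":0}
  newtons: 10

```text
time: 2.05
tcp_pos: [341.7, 266.2, 227.0]
eef_rot: [3.141, 0.0, 2.867]
force: [0.7, -0.6, -0.1]
grip_width: 9.8
```

>>> step_arm:
  increments:
    - {"fingers":0.087,"dp":[-0.93,-1,0],"yaw":0}
    - {"fingers":0.087,"dp":[-0.93,-1,0],"yaw":0}
    - {"fingers":0.087,"dp":[-0.93,-1,0],"yaw":0}
    - {"fingers":0.087,"dp":[-0.93,-1,0],"yaw":0}
    - {"fingers":0.087,"dp":[-0.93,-1,0],"yaw":0}
    - {"fingers":0.087,"dp":[-0.93,-1,0],"yaw":0}
    - {"fingers":0.087,"dp":[-0.93,-1,0],"yaw":0}
    - {"fingers":0.087,"dp":[-0.93,-1,0],"yaw":0}
    - {"fingers":0.087,"dp":[-0.93,-1,0],"yaw":0}
    - {"fingers":0.087,"dp":[-0.93,-1,0],"yaw":0}
    - {"fingers":0.087,"dp":[-0.93,-1,0],"yaw":0}

```text
time: 3.15
tcp_pos: [513.2, -67.9, 226.9]
eef_rot: [3.141, 0.001, 2.867]
force: [0.4, 0.1, -0.2]
grip_width: 8.1
```

>>> step_arm:
  increments:
    - {"fingers":0.087,"dp":[0,0,0],"yaw":0.0228}
    - {"fingers":0.087,"dp":[0,0,0],"yaw":0.0228}
    - {"fingers":0.087,"dp":[0,0,0],"yaw":0.0228}
    - {"fingers":0.087,"dp":[0,0,0],"yaw":0.0228}
    - {"fingers":0.087,"dp":[0,0,0],"yaw":0.0228}
    - {"fingers":0.087,"dp":[0,0,0],"yaw":0.0228}
    - {"fingers":0.087,"dp":[0,0,0],"yaw":0.0228}
    - {"fingers":0.087,"dp":[0,0,0],"yaw":0.0228}
    - {"fingers":0.087,"dp":[0,0,0],"yaw":0.0228}
    - {"fingers":0.087,"dp":[0,0,0],"yaw":0.0228}
    - {"fingers":0.087,"dp":[0,0,0],"yaw":0.022}
    - {"fingers":0.087,"dp":[0,0,0],"yaw":0}

```text
time: 4.35
tcp_pos: [512.7, -66.4, 226.7]
eef_rot: [3.141, 0.0, 1.294]
force: [-0.5, 0.1, 0.3]
grip_width: 7.6
```

```bash
cat > st.py <<'E'
from h import *
import sys
p=np.load("pose.npy");c,s=np.cos(p[2]),np.sin(p[2])
S=env.sense();v=S["tcp_pos"][:2]-p[:2]
print("t",round(S["time"],2),"tcp tray",np.round([c*v[0]+s*v[1],-s*v[0]+c*v[1],S["tcp_pos"][2]],1),"yaw tool-x rel tray y deg",round(np.degrees(S["eef_rot"][2]-p[2])-90,2),"rpy",S["eef_rot"].round(3),"F",S["force"].round(2),"w",round(S["grip_width"],1))
def W(L,z):
    L=np.asarray(L,float).reshape(-1,2);return np.c_[p[0]+c*L[:,0]-s*L[:,1],p[1]+s*L[:,0]+c*L[:,1],np.full(len(L),z)]
d=env.camera("top");zone=np.zeros((480,640),np.uint8)
cv2.fillPoly(zone,[proj(d,W([[138,230],[138,-148],[-138,-148],[-138,230]],85)).astype(np.int32)],1)
for k in("red","black"):
    for q,a in blobs(d["img"],k,zone):
        X=unproj(d,q,97)[:2]-p[:2];print(k,a,np.round([c*X[0]+s*X[1],-s*X[0]+c*X[1]],1))
if len(sys.argv)>1:
    for cam in sys.argv[2:]:
        D=env.camera(cam);cv2.imwrite(f"pics/{sys.argv[1]}_{cam}.png",D["img"][:,:,::-1])
E
python3 st.py b wrist; python3 -c "
from workcell import env;print(env.grip_depth)"
```

```text
t 4.35 tcp tray [ -1.6 -75.6 226.7] yaw tool-x rel tray y deg -0.12 rpy [3.141 0.    1.294] F [-0.51  0.07  0.28] w 7.6
-18.8
```

View pics/b_wrist.png

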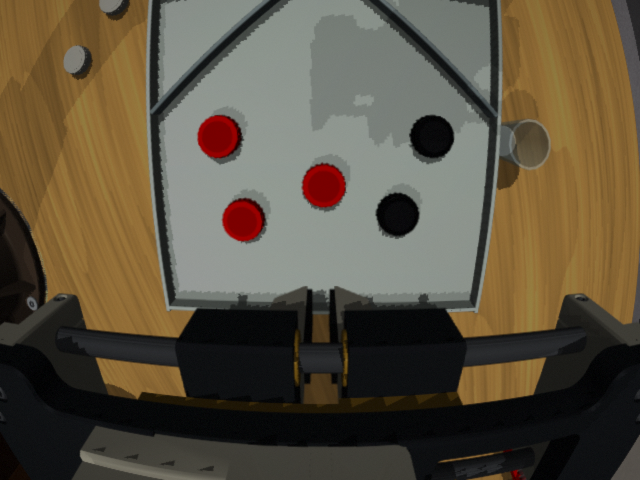

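The wrist view shows the fingers at about (308–335,292), the centre red ahead at (324,186), the other reds at (219,137) and (243,220), and the blacks at (432,137) and (397,215). I'll now measure from the wrist camera.

```bash
cat > w.py <<'E'
from h import *
import sys
from scipy.spatial.transform import Rotation as Ro
p=np.load("pose.npy");c,s=np.cos(p[2]),np.sin(p[2])
S=env.sense();D=env.camera("wrist");T=np.asarray(D["tool_from_camera"])
R=Ro.from_euler("xyz",S["eef_rot"]).as_matrix();f=240/np.tan(np.radians(D["vfov"])/2)
def tray(X):
    v=X[:2]-p[:2];return np.array([c*v[0]+s*v[1],-s*v[0]+c*v[1]])
def un(px,z):
    u=np.array([px[0]-D["cx"],px[1]-D["cy"]]);r=np.linalg.norm(u);th=r/f
    ray=np.r_[np.sin(th)*u/max(r,1e-9),np.cos(th)]
    o=S["tcp_pos"]+R@T[:3,3];w=R@T[:3,:3]@ray
    return o+w*(z-o[2])/w[2]
print("t",round(S["time"],2),"tcp",tray(S["tcp_pos"]).round(1),S["tcp_pos"][2].round(1),"rot",round(np.degrees(S["eef_rot"][2]-p[2])-90,2),"F",S["force"].round(1),"w",round(S["grip_width"],1))
for q,a in blobs(D["img"],"red"):
    z=float(sys.argv[2]) if len(sys.argv)>2 else 97
    X=un(q,z);t=tray(X);tl=R.T@(X-S["tcp_pos"])
    if abs(t[0])<145 and -155<t[1]<225: print("red",q.round(),a,"tray",t.round(1),"tool",tl[:2].round(1))
if len(sys.argv)>1: cv2.imwrite(f"pics/{sys.argv[1]}.png",D["img"][:,:,::-1])
if len(sys.argv)>3:
    for a in sys.argv[3:]:
        x=eval(a);print(x,tray(un(x,101)).round(1))
E
python3 w.py w1 97 152,113 498,117 278,3 368,2 172,308 474,308
```

```text
t 4.45 tcp [ -1.6 -75.7] 226.7 rot 0.24 F [-0.5  0.6 -0.3] w 7.9
red [217. 136.] 1297 tray [-82.3   1.9] tool [ 77.9 -80.3]
red [323. 185.] 1396 tray [  0.6 -38.4] tool [37.3  2.4]
red [242. 220.] 1218 tray [-65.  -66.6] tool [  9.4 -63.3]
(152, 113) [-136.6   24.3]
(498, 117) [141.2  23.1]
(278, 3) [-34.3 105.8]
(368, 2) [ 33.5 107.1]
(172, 308) [-136.4 -147.1]
(474, 308) [ 139.2 -146.2]
```

>>> step_arm:
  increments:
    - {"fingers":0.087,"dp":[0,0.08,0.8],"yaw":0}
    - {"fingers":0.087,"dp":[0,0,0.8],"yaw":0}
    - {"fingers":0.087,"dp":[0,0,0.8],"yaw":0}
    - {"fingers":0.087,"dp":[0,0,0.8],"yaw":0}
    - {"fingers":0.087,"dp":[0,0,0.8],"yaw":0}
    - {"fingers":0.087,"dp":[0,0,0.6],"yaw":0}
    - {"fingers":0.087,"dp":[0,0,0.5],"yaw":0}
    - {"fingers":0.087,"dp":[0,0,0.3],"yaw":0}
    - {"fingers":0.087,"dp":[0,0,0],"yaw":0}

```text
time: 5.4
tcp_pos: [514.2, -67.2, 91.1]
eef_rot: [-3.14, 0.0, 1.297]
force: [0.7, -0.3, 0.3]
grip_width: 7.9
```

```bash
python3 w.py
```

```text
t 5.4 tcp [  0.  -75.9] 91.1 rot 0.03 F [ 0.7 -0.3  0.3] w 7.9
red [134. 148.] 3644 tray [-82.    2.2] tool [ 78.1 -82. ]
red [322. 235.] 4598 tray [  0.6 -37.8] tool [38.1  0.6]
red [182. 290.] 2774 tray [-65.4 -64.9] tool [ 11.  -65.4]
```

>>> step_arm:
  increments:
    - {"fingers":0.087,"dp":[0.3,0,0],"yaw":0}
    - {"fingers":0.087,"dp":[0.3,0,0],"yaw":0}
    - {"fingers":0.087,"dp":[0.3,0,0],"yaw":0}
    - {"fingers":0.087,"dp":[0.3,0,0],"yaw":0}
    - {"fingers":0.087,"dp":[0.3,0,0],"yaw":0}
    - {"fingers":0.087,"dp":[0.3,0,0],"yaw":0}
    - {"fingers":0.087,"dp":[0.3,0,0],"yaw":0}
    - {"fingers":0.087,"dp":[0.3,0,0],"yaw":0}
    - {"fingers":0.087,"dp":[0.3,0,0],"yaw":0}
    - {"fingers":0.087,"dp":[0.3,0,0],"yaw":0}
    - {"fingers":0.087,"dp":[0.3,0,0],"yaw":0}
    - {"fingers":0.087,"dp":[0.3,0,0],"yaw":0}

```text
time: 6.65
tcp_pos: [539.1, 20.0, 91.7]
eef_rot: [-3.142, 0.0, 1.296]
force: [-0.1, -0.6, -0.4]
grip_width: 8.2
```

```bash
python3 w.py c1
```

```text
t 6.65 tcp [ 0.4 14.8] 91.7 rot -0.01 F [-0.1 -0.6 -0.4] w 8.2
red [320. 257.] 4223 tray [ 0.3 42.4] tool [27.6 -0.1]
red [141. 318.] 525 tray [-91.4   8.7] tool [ -6.1 -91.8]
red [175. 318.] 113 tray [-71.6  10. ] tool [ -4.8 -72.1]
```

View pics/c1.png

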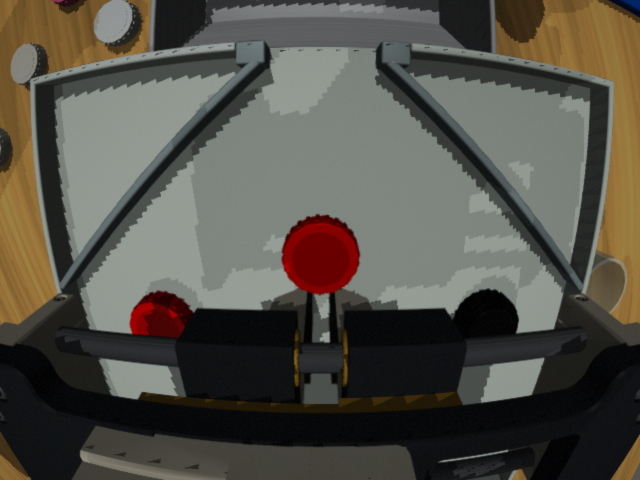

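The cap sits centred in the cradle at (320,257). The gate cheeks are at columns 268 and 378, so their middle is about 323. I shift about 1 mm right and continue.

>>> step_arm:
  increments:
    - {"fingers":0.087,"dp":[0.3,0.01,0],"yaw":0}
    - {"fingers":0.087,"dp":[0.3,0.01,0],"yaw":0}
    - {"fingers":0.087,"dp":[0.3,0.01,0],"yaw":0}
    - {"fingers":0.087,"dp":[0.3,0.01,0],"yaw":0}
    - {"fingers":0.087,"dp":[0.3,0,0],"yaw":0}
    - {"fingers":0.087,"dp":[0.3,0,0],"yaw":0}
    - {"fingers":0.087,"dp":[0.3,0,0],"yaw":0}
    - {"fingers":0.087,"dp":[0.3,0,0],"yaw":0}
    - {"fingers":0.087,"dp":[0.3,0,0],"yaw":0}
    - {"fingers":0.087,"dp":[0.3,0,0],"yaw":0}
    - {"fingers":0.087,"dp":[0.3,0,0],"yaw":0}
    - {"fingers":0.087,"dp":[0.3,0,0],"yaw":0}

```text
time: 7.9
tcp_pos: [564.6, 106.4, 91.7]
eef_rot: [3.142, -0.0, 1.296]
force: [-0.5, -0.1, 0.7]
grip_width: 7.9
```

>>> step_arm:
  increments:
    - {"fingers":0.087,"dp":[0.16,0,0],"yaw":0}
    - {"fingers":0.087,"dp":[0,0,0],"yaw":0}
    - {"fingers":0.087,"dp":[0,0,0],"yaw":0}

```text
time: 8.2
tcp_pos: [565.4, 109.4, 91.7]
eef_rot: [-3.142, 0.0, 1.296]
force: [-0.2, -0.5, 0.3]
grip_width: 8.0
```

```bash
python3 w.py c2; python3 st.py c2 top
```

```text
t 8.2 tcp [  1.4 108. ] 91.7 rot -0.01 F [-0.2 -0.5  0.3] w 8.0
red [320. 172.] 2279 tray [  1.3 172.5] tool [64.6 -0.2]
t 8.25 tcp tray [  1.5 107.8  91.7] yaw tool-x rel tray y deg -0.04 rpy [3.142 0.    1.295] F [ 0.99  0.43 -0.06] w 7.9
red 367 [-83.2   1.1]
red 354 [-66.1 -67.5]
black 8537 [  6.3 181.2]
black 390 [44.6 95.8]
black 362 [85.7  1.8]
black 368 [ 59.8 -62.5]
black 242 [-15.5  92.7]
black 62 [-70.8  96.1]
```

Cap 1 has dropped into the trough. Next is the left red at (-82.5,1.5), pushed at 40° towards a point just before the gate.

>>> step_arm:
  increments:
    - {"fingers":0.087,"dp":[-0.3,0,-0.7],"yaw":0}
    - {"fingers":0.087,"dp":[0,0,-0.7],"yaw":0}
    - {"fingers":0.087,"dp":[-0.84,-0.71,0],"yaw":0}
    - {"fingers":0.087,"dp":[-0.84,-0.71,0],"yaw":0}
    - {"fingers":0.087,"dp":[-0.84,-0.71,0],"yaw":0}
    - {"fingers":0.087,"dp":[-0.84,-0.71,0],"yaw":0}
    - {"fingers":0.087,"dp":[-0.84,-0.71,0],"yaw":0}
    - {"fingers":0.087,"dp":[-0.84,-0.71,0],"yaw":0}

```text
time: 9.15
tcp_pos: [425.9, 8.8, 127.7]
eef_rot: [3.141, -0.001, 1.295]
force: [0.0, -0.2, 0.2]
grip_width: 7.9
```

>>> step_arm:
  increments:
    - {"fingers":0.087,"dp":[0,0,0],"yaw":0.0223}
    - {"fingers":0.087,"dp":[0,0,0],"yaw":0.0223}
    - {"fingers":0.087,"dp":[0,0,0],"yaw":0.0223}
    - {"fingers":0.087,"dp":[0,0,0],"yaw":0.0223}
    - {"fingers":0.087,"dp":[0,0,0],"yaw":0.0223}
    - {"fingers":0.087,"dp":[0,0,0],"yaw":0}

```text
time: 9.75
tcp_pos: [426.8, 9.6, 127.5]
eef_rot: [-3.141, -0.001, 0.592]
force: [0.4, -0.3, 0.1]
grip_width: 8.0
```

```bash
python3 w.py
```

```text
t 9.75 tcp [-104.9  -25.7] 127.5 rot -40.32 F [ 0.4 -0.3  0.1] w 8.0
red [319. 218.] 3036 tray [-82.4   2.4] tool [36.  -1.1]
red [422. 271.] 419 tray [-57.8 -57.6] tool [ 6.1 56.6]
```

>>> step_arm:
  increments:
    - {"fingers":0.087,"dp":[0,-0.04,0.5],"yaw":0}
    - {"fingers":0.087,"dp":[0,0,0.5],"yaw":0}
    - {"fingers":0.087,"dp":[0,0,0.43],"yaw":0}
    - {"fingers":0.087,"dp":[0.3,0,0],"yaw":0}
    - {"fingers":0.087,"dp":[0.3,0,0],"yaw":0}
    - {"fingers":0.087,"dp":[0.3,0,0],"yaw":0}
    - {"fingers":0.087,"dp":[0.3,0,0],"yaw":0}
    - {"fingers":0.087,"dp":[0.3,0,0],"yaw":0}
    - {"fingers":0.087,"dp":[0.3,0,0],"yaw":0}
    - {"fingers":0.087,"dp":[0.3,0,0],"yaw":0}

```text
time: 10.8
tcp_pos: [470.2, 40.8, 91.0]
eef_rot: [3.142, -0.0, 0.596]
force: [0.4, -0.3, 0.1]
grip_width: 8.4
```

```bash
python3 w.py
```

```text
t 10.8 tcp [-71.6  16.1] 91.0 rot -40.13 F [ 0.4 -0.3  0.1] w 8.4
red [320. 256.] 3944 tray [-53.5  38.1] tool [28.5 -0.4]
```

>>> step_arm:
  increments:
    - {"fingers":0.087,"dp":[0.3,0,0],"yaw":0}
    - {"fingers":0.087,"dp":[0.3,0,0],"yaw":0}
    - {"fingers":0.087,"dp":[0.3,0,0],"yaw":0}
    - {"fingers":0.087,"dp":[0.3,0,0],"yaw":0}
    - {"fingers":0.087,"dp":[0.3,0,0],"yaw":0}
    - {"fingers":0.087,"dp":[0.3,0,0],"yaw":0}
    - {"fingers":0.087,"dp":[0.3,0,0],"yaw":0}
    - {"fingers":0.087,"dp":[0.3,0,0],"yaw":0}
    - {"fingers":0.087,"dp":[0.3,0,0],"yaw":0}
    - {"fingers":0.087,"dp":[0.2,0,0],"yaw":0}
    - {"fingers":0.087,"dp":[0.1,0,0],"yaw":0}
    - {"fingers":0.087,"dp":[0,0,0],"yaw":0}

```text
time: 12.05
tcp_pos: [531.9, 82.5, 90.9]
eef_rot: [3.142, 0.0, 0.596]
force: [1.0, -1.3, -0.1]
grip_width: 7.7
```

```bash
python3 w.py
```

```text
t 12.05 tcp [-23.5  73. ] 90.9 rot -40.14 F [ 1.  -1.3 -0.1] w 7.7
red [320. 255.] 4141 tray [-5.1 95.4] tool [29.  -0.4]
```

>>> step_arm:
  increments:
    - {"fingers":0.087,"dp":[0.2,0,0],"yaw":0}
    - {"fingers":0.087,"dp":[0.16,0,0],"yaw":0}
    - {"fingers":0.087,"dp":[0,0,0],"yaw":0}
    - {"fingers":0.087,"dp":[-0.4,0,0],"yaw":0}
    - {"fingers":0.087,"dp":[-0.45,0,0],"yaw":0}
    - {"fingers":0.087,"dp":[0,0,0],"yaw":-0.0223}
    - {"fingers":0.087,"dp":[0,0,0],"yaw":-0.0223}
    - {"fingers":0.087,"dp":[0,0,0],"yaw":-0.0223}
    - {"fingers":0.087,"dp":[0,0,0],"yaw":-0.0223}
    - {"fingers":0.087,"dp":[0,0,0],"yaw":-0.0223}
    - {"fingers":0.087,"dp":[0,0.6,0],"yaw":0}
    - {"fingers":0.087,"dp":[0,0.6,0],"yaw":0}

```text
time: 13.3
tcp_pos: [549.5, 66.6, 91.2]
eef_rot: [-3.141, -0.0, 1.296]
force: [-0.1, -0.3, -0.5]
grip_width: 8.3
```

```bash
python3 w.py d1
```

```text
t 13.3 tcp [-2.3 62.5] 91.2 rot -0.02 F [-0.1 -0.3 -0.5] w 8.3
red [606.   5.] 347 tray [141.8 222.5] tool [160.1 144. ]
red [325.  32.] 1394 tray [ -0.5 185.1] tool [122.7   1.8]
red [326. 231.] 4634 tray [ -0.  102.1] tool [39.6  2.2]
```

View pics/d1.png

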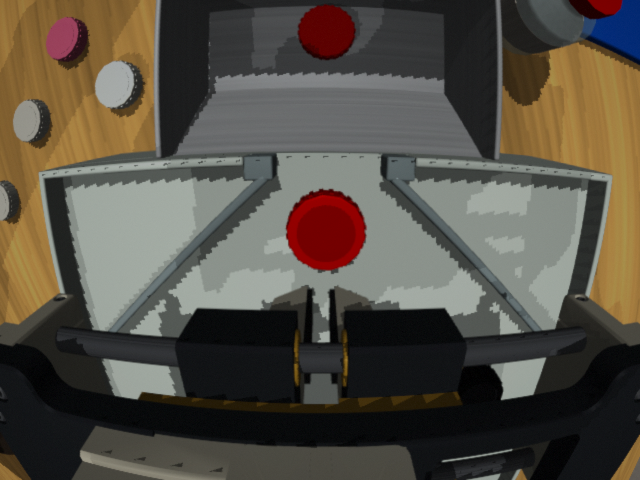

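The first cap lies flat in the trough at (326,32). Cap 2 is at (326,231) in front of the gate, whose middle is about column 329. Pushing it straight through.

>>> step_arm:
  increments:
    - {"fingers":0.087,"dp":[0,0.11,0],"yaw":0}
    - {"fingers":0.087,"dp":[0.25,0,0],"yaw":0}
    - {"fingers":0.087,"dp":[0.3,0,0],"yaw":0}
    - {"fingers":0.087,"dp":[0.3,0.01,0],"yaw":0}
    - {"fingers":0.087,"dp":[0.3,0.01,0],"yaw":0}
    - {"fingers":0.087,"dp":[0.3,0.01,0],"yaw":0}
    - {"fingers":0.087,"dp":[0.3,0.01,0],"yaw":0}
    - {"fingers":0.087,"dp":[0.1,0,0],"yaw":0}
    - {"fingers":0.087,"dp":[0,0,0],"yaw":0}
    - {"fingers":0.087,"dp":[0,0,0],"yaw":0}

```text
time: 14.35
tcp_pos: [566.5, 110.6, 91.0]
eef_rot: [-3.142, 0.0, 1.296]
force: [-1.1, -0.8, -1.1]
grip_width: 7.8
```

```bash
python3 w.py d2; python3 st.py|grep red
```

```text
t 14.35 tcp [  2.2 109.4] 91.0 rot -0.03 F [-1.1 -0.8 -1.1] w 7.8
red [320. 157.] 1770 tray [  2.  180.4] tool [71.1 -0.3]
red 356 [-66.  -67.4]
```

>>> step_arm:
  increments:
    - {"fingers":0.087,"dp":[-0.3,0,-0.7],"yaw":0}
    - {"fingers":0.087,"dp":[0,0,-0.7],"yaw":0}
    - {"fingers":0.087,"dp":[-0.9,-0.36,0],"yaw":0}
    - {"fingers":0.087,"dp":[-0.9,-0.36,0],"yaw":0}
    - {"fingers":0.087,"dp":[-0.9,-0.36,0],"yaw":0}
    - {"fingers":0.087,"dp":[-0.9,-0.36,0],"yaw":0}
    - {"fingers":0.087,"dp":[-0.9,-0.36,0],"yaw":0}
    - {"fingers":0.087,"dp":[-0.9,-0.36,0],"yaw":0}
    - {"fingers":0.087,"dp":[-0.9,-0.36,0],"yaw":0}
    - {"fingers":0.087,"dp":[-0.9,-0.36,0],"yaw":0}
    - {"fingers":0.087,"dp":[-0.9,-0.36,0],"yaw":0}

```text
time: 15.55
tcp_pos: [431.0, -70.7, 127.0]
eef_rot: [3.141, -0.001, 1.295]
force: [-0.2, -0.7, 0.9]
grip_width: 8.1
```

>>> step_arm:
  increments:
    - {"fingers":0.087,"dp":[0,0,0],"yaw":0.0201}
    - {"fingers":0.087,"dp":[0,0,0],"yaw":0.0201}
    - {"fingers":0.087,"dp":[0,0,0],"yaw":0.0201}
    - {"fingers":0.087,"dp":[0,0,0],"yaw":0}

```text
time: 15.95
tcp_pos: [431.7, -69.9, 126.8]
eef_rot: [3.141, -0.001, 0.914]
force: [0.5, 0.5, 0.3]
grip_width: 8.1
```

```bash
python3 w.py; python3 st.py e1 top
```

```text
t 15.95 tcp [ -78.6 -100.9] 126.8 rot -21.9 F [0.5 0.5 0.3] w 8.1
red [320. 217.] 3067 tray [-65.2 -66.4] tool [37.  -0.4]
t 16.0 tcp tray [ -78.7 -100.8  126.7] yaw tool-x rel tray y deg -21.62 rpy [ 3.141e+00 -1.000e-03  9.190e-01] F [ 0.23 -0.1  -1.04] w 8.1
red 413 [ -3.8 174.3]
red 292 [-65.1 -65. ]
black 364 [85.8  1.6]
black 365 [ 59.8 -62.8]
black 1150 [-63.8 -90.7]
black 143 [-101.1 -100.2]
```

View pics/e1_top.png

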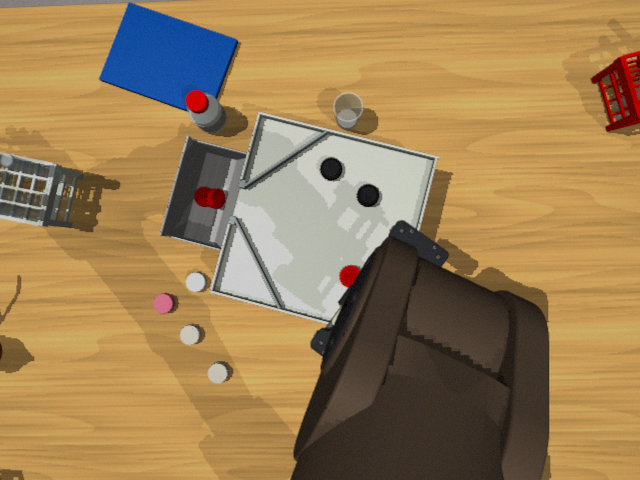

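Two reds are in the trough at (202,197) and (216,199), the second leaning on the apron, and the blacks have not moved. Now the last red.

>>> step_arm:
  increments:
    - {"fingers":0.087,"dp":[0,-0.02,0.5],"yaw":0}
    - {"fingers":0.087,"dp":[0,0,0.5],"yaw":0}
    - {"fingers":0.087,"dp":[0,0,0.43],"yaw":0}
    - {"fingers":0.087,"dp":[0.3,0,0],"yaw":0}
    - {"fingers":0.087,"dp":[0.3,0,0],"yaw":0}
    - {"fingers":0.087,"dp":[0.3,0,0],"yaw":0}
    - {"fingers":0.087,"dp":[0.3,0,0],"yaw":0}
    - {"fingers":0.087,"dp":[0.3,0,0],"yaw":0}
    - {"fingers":0.087,"dp":[0.3,0,0],"yaw":0}
    - {"fingers":0.087,"dp":[0.3,0,0],"yaw":0}
    - {"fingers":0.087,"dp":[0.3,0,0],"yaw":0}
    - {"fingers":0.087,"dp":[0.3,0,0],"yaw":0}

```text
time: 17.3
tcp_pos: [472.7, -14.8, 90.2]
eef_rot: [3.142, -0.0, 0.917]
force: [1.2, -0.5, 0.2]
grip_width: 8.1
```

>>> step_arm:
  increments:
    - {"fingers":0.087,"dp":[0.3,0,0],"yaw":0}
    - {"fingers":0.087,"dp":[0.3,0,0],"yaw":0}
    - {"fingers":0.087,"dp":[0.3,0,0],"yaw":0}
    - {"fingers":0.087,"dp":[0.3,0,0],"yaw":0}
    - {"fingers":0.087,"dp":[0.3,0,0],"yaw":0}
    - {"fingers":0.087,"dp":[0.3,0,0],"yaw":0}
    - {"fingers":0.087,"dp":[0.3,0,0],"yaw":0}
    - {"fingers":0.087,"dp":[0.3,0,0],"yaw":0}
    - {"fingers":0.087,"dp":[0.3,0,0],"yaw":0}
    - {"fingers":0.087,"dp":[0.3,0,0],"yaw":0}
    - {"fingers":0.087,"dp":[0.3,0,0],"yaw":0}

```text
time: 18.4
tcp_pos: [522.9, 50.6, 90.2]
eef_rot: [-3.142, -0.0, 0.917]
force: [-0.3, -0.6, 0.7]
grip_width: 8.5
```

```bash
python3 w.py
```

```text
t 18.4 tcp [-23.6  39.8] 90.2 rot -21.72 F [-0.3 -0.6  0.7] w 8.5
red [262.  16.] 646 tray [  2.7 169.7] tool [130.4 -23.6]
red [320. 259.] 4350 tray [-13.6  65.5] tool [27.6 -0.2]
```

>>> step_arm:
  increments:
    - {"fingers":0.087,"dp":[0.3,0,0],"yaw":0}
    - {"fingers":0.087,"dp":[0.3,0,0],"yaw":0}
    - {"fingers":0.087,"dp":[0.3,0,0],"yaw":0}
    - {"fingers":0.087,"dp":[0.3,0,0],"yaw":0}
    - {"fingers":0.087,"dp":[0.25,0,0],"yaw":0}
    - {"fingers":0.087,"dp":[0,0,0],"yaw":0}
    - {"fingers":0.087,"dp":[-0.8,0,0],"yaw":0}
    - {"fingers":0.087,"dp":[0,0,0],"yaw":-0.0201}
    - {"fingers":0.087,"dp":[0,0,0],"yaw":-0.0201}
    - {"fingers":0.087,"dp":[0,0,0],"yaw":-0.0201}
    - {"fingers":0.087,"dp":[0,0.72,0],"yaw":0}
    - {"fingers":0.087,"dp":[0,0,0],"yaw":0}

```text
time: 19.65
tcp_pos: [551.4, 57.2, 90.7]
eef_rot: [3.139, -0.0, 1.295]
force: [-0.5, -0.5, 0.2]
grip_width: 7.9
```

```bash
python3 w.py f1
```

```text
t 19.65 tcp [ 2.1 53.9] 90.7 rot -0.08 F [-0.5 -0.5  0.2] w 7.9
red [317.  35.] 776 tray [  1.1 175.1] tool [121.2  -1.2]
red [315. 216.] 4834 tray [1.000e-01 1.005e+02] tool [46.6 -2.1]
```

View pics/f1.png

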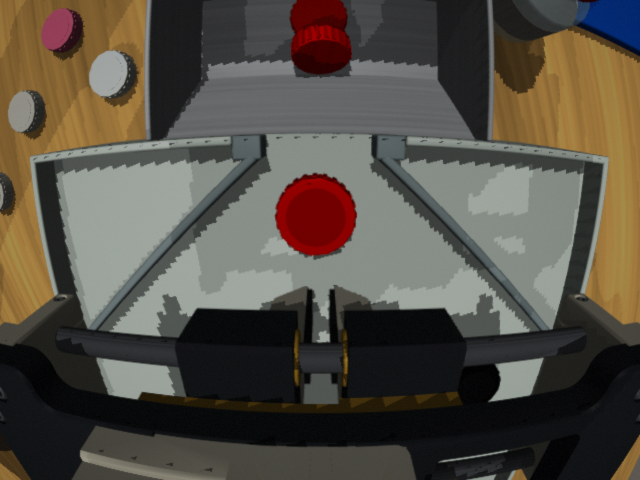

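Cap 3 is at (315,216) and the gate middle at about column 320. Caps 1 and 2 are both down in the trough, at (318,15) and (321,48).

>>> step_arm:
  increments:
    - {"fingers":0.087,"dp":[0.2,-0.06,0],"yaw":0}
    - {"fingers":0.087,"dp":[0.3,0,0],"yaw":0}
    - {"fingers":0.087,"dp":[0.3,0,0],"yaw":0}
    - {"fingers":0.087,"dp":[0.3,0.01,0],"yaw":0}
    - {"fingers":0.087,"dp":[0.3,0.01,0],"yaw":0}
    - {"fingers":0.087,"dp":[0.3,0.01,0],"yaw":0}
    - {"fingers":0.087,"dp":[0.3,0.01,0],"yaw":0}
    - {"fingers":0.087,"dp":[0.2,0,0],"yaw":0}
    - {"fingers":0.087,"dp":[0,0,0],"yaw":0}
    - {"fingers":0.087,"dp":[0,0,0],"yaw":0}

```text
time: 20.7
tcp_pos: [564.1, 111.0, 90.2]
eef_rot: [-3.142, 0.0, 1.296]
force: [0.5, -0.4, 0.3]
grip_width: 7.5
```

>>> step_arm:
  increments:
    - {"fingers":0.087,"dp":[-0.3,0,-0.7],"yaw":0}
    - {"fingers":0.087,"dp":[0,0,-0.8],"yaw":0}
    - {"fingers":0.087,"dp":[-0.9,0,-0.4],"yaw":0}
    - {"fingers":0.087,"dp":[-0.9,0,-0.4],"yaw":0}
    - {"fingers":0.087,"dp":[-0.9,0,-0.4],"yaw":0}
    - {"fingers":0.087,"dp":[-0.9,0,0],"yaw":0}
    - {"fingers":0.087,"dp":[-0.9,0,0],"yaw":0}
    - {"fingers":0.087,"dp":[-0.9,0,0],"yaw":0}
    - {"fingers":0.087,"dp":[0,0,0],"yaw":0}
    - {"fingers":0.087,"dp":[0,0,0],"yaw":0}

```text
time: 21.7
tcp_pos: [524.8, -27.7, 158.1]
eef_rot: [-3.141, -0.0, 1.293]
force: [-0.0, 0.0, -0.3]
grip_width: 8.1
```

```bash
python3 st.py g1 wrist scene; python3 - <<'E'
import cv2
a=cv2.imread("pics/g1_wrist.png");b=cv2.imread("pics/g1_scene.png")[130:370,180:480]
cv2.imwrite("pics/g1.png",cv2.hconcat([cv2.resize(a,(400,300)),cv2.resize(b,(375,300))]))
E
```

```text
t 21.7 tcp tray [ -0.5 -35.  158.1] yaw tool-x rel tray y deg -0.18 rpy [-3.141 -0.     1.293] F [-0.03  0.03 -0.34] w 8.1
red 440 [ -3.3 177.5]
```

View pics/g1.png

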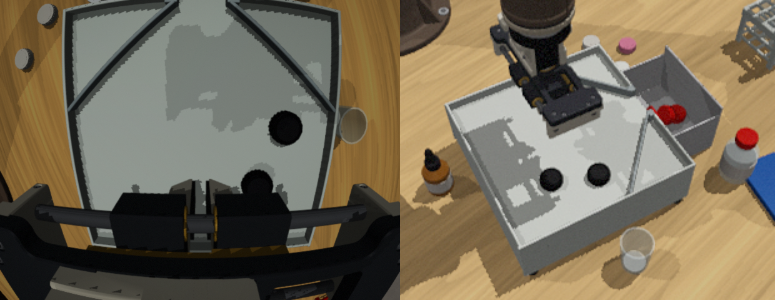

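No reds are left in the tray, both blacks are in place, and the bottles and beaker still stand. One last enlarged view of the trough.

```bash
python3 - <<'E'
from h import *
a=env.camera("top")["img"][120:260,150:260,::-1];b=env.camera("scene")["img"][160:260,340:450,::-1]
cv2.imwrite("pics/h.png",cv2.hconcat([cv2.resize(a,(393,500)),cv2.resize(b,(400,500))]))
E
```

```text
(no output)
```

View pics/h.png

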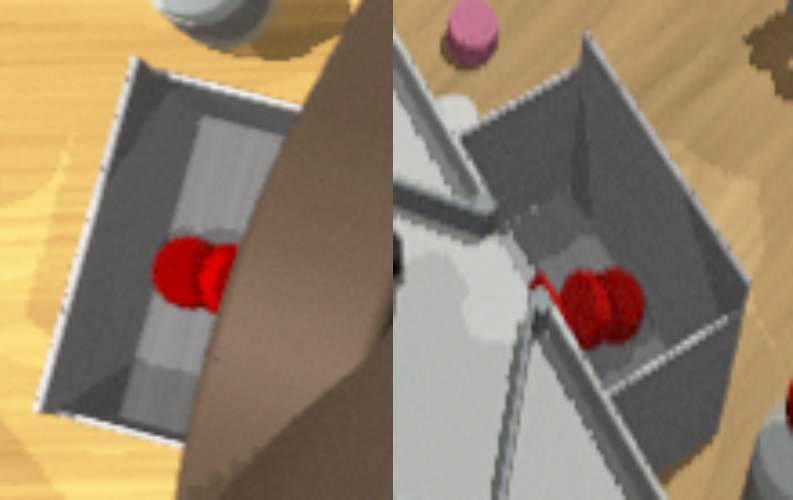

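The third cap shows only as a sliver at the apron near the lip, at (540,285) in the crop. I move the arm clear to see how it rests.

>>> step_arm:
  increments:
    - {"fingers":0.087,"dp":[-0.8,-0.8,0],"yaw":0}
    - {"fingers":0.087,"dp":[-0.8,-0.8,0],"yaw":0}
    - {"fingers":0.087,"dp":[-0.8,-0.8,0],"yaw":0}
    - {"fingers":0.087,"dp":[-0.8,-0.8,0],"yaw":0}
    - {"fingers":0.087,"dp":[0,0,0],"yaw":0}

```text
time: 22.45
tcp_pos: [423.5, -82.4, 157.5]
eef_rot: [-3.139, -0.001, 1.294]
force: [0.1, -0.1, -0.7]
grip_width: 7.7
```

```bash
python3 st.py; python3 - <<'E'
from h import *
a=env.camera("top")["img"][120:260,150:260,::-1]
b=env.camera("scene")["img"][170:250,345:445,::-1]
cv2.imwrite("pics/i.png",cv2.hconcat([cv2.resize(a,(393,500)),cv2.resize(b,(400,500),interpolation=cv2.INTER_CUBIC)]))
E
```

```text
t 22.45 tcp tray [ -83.1 -115.1  157.5] yaw tool-x rel tray y deg -0.15 rpy [-3.139e+00 -1.000e-03  1.294e+00] F [ 0.13 -0.13 -0.7 ] w 7.7
red 117 [ -4.5 187.6]
red 370 [ -4.9 155.9]
black 366 [85.7  1.5]
black 364 [ 60.  -62.8]
black 2088 [ -67.5 -120.7]
black 72 [-121.8  -94.2]
```

View pics/i.png

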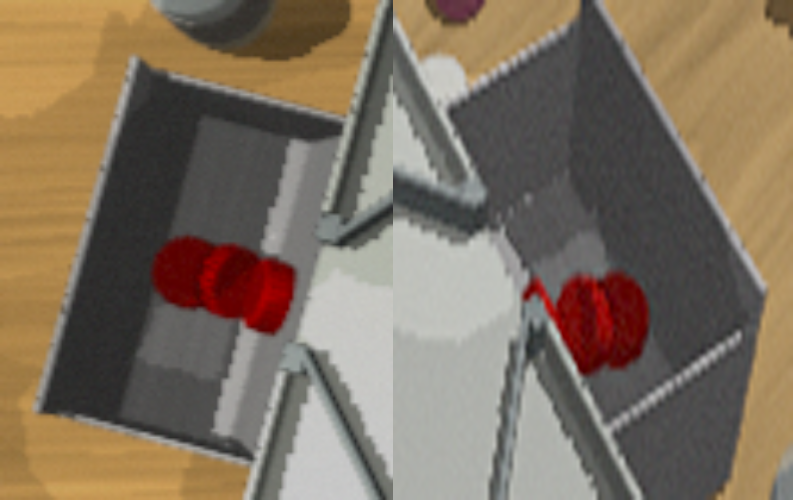

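```bash
python3 -c "
from workcell import env;print(env.sign_off())"
```

```text
the job is handed in; nothing more can be done
None
```

I pushed all three red caps through the gate one at a time and handed the job in at about 22.5 s. Each was swept with the fingertips held about 8 mm apart. No cap was pinched or lifted, and each one had dropped before the next reached the gate.

**Last checks:**
- **Reds:** the final top and scene views show all three in the trough and none left in the tray.
- **Blacks:** both read the same positions as at the start, to within about 0.5 mm.
- **Surroundings:** the bottles and beaker looked undisturbed in the pictures; I did not measure their positions again.
- **Forces:** the wrist force stayed within about 2 N in every reading.
- **Arm:** it was clear of everything, about 57 mm above the tray rim, when I handed in.

**Not tidy:** the caps landed in an overlapping row. The first lies flat, the second leans on it, and the third rests on the apron against the second. I estimate the third cap's top at about 10 mm below the lip. I saw no sign that it was moving, and I left it there rather than prod it.

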